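Lock the gearbox flange and torque its nut until the wrench breaks over

TASK

Lock the output flange against turning: take the brass hex drift from the wooden block, lower it gently through the flange hole above the yellow lock block until it is fully home in the block, and let go of it. Then swing the red-handled torque wrench clockwise (seen from above) until its handle breaks over at the hinge by a good 5 degrees, stop there without forcing it on against its end stop, ease off so that the wrench straightens again, and leave it. Leave the other things where they are.

Things in the scene. Friction and masses are not known exactly. Their poses are not given: they have to be found in the camera images.
- drift: brass drift, 120 mm long, about 200 g, upright in one of the two holes of the wooden tool block (underside 15 mm above the bench, top at 135 mm). Lower 60 mm round, 16 mm in diameter with a 4 mm tapered foot; upper 60 mm hexagonal, 18 mm across flats. Origin at the centre of its lower end, z along it to the hex end, x square to one pair of flats
- punch: dark steel round punch, 14 mm in diameter, 100 mm long, upright in the other hole of the tool block (drift and punch may be either way round). Origin at its lower end. Leave alone
- rack: wooden tool block, 130 x 50 mm and 40 mm high, fixed; two holes 19 mm in diameter, 25 mm deep, 37 mm to either side of its middle along its x. Origin at the centre of its underside
- fixture: fixed assembly stand: grey plate 190 x 190 mm, 12 mm thick; origin at the centre of its underside, z up. The flange turns on its centre line. A yellow lock block 44 x 44 mm stands on the plate 62 mm from the centre along the stand's +y, top at z = 40 mm, with a hole 18 mm in diameter (3 mm chamfer) down to z = 12 mm. The drift fully home has its lower end at z = 12 mm, its top at 132 mm
- lock_hole (a point): centre of the upper mouth (58 mm above the bench) of the hole in that ear of the steel flange which stands over the yellow lock block: 19 mm in diameter, 3 mm chamfer, through 14 mm of steel, in line with the block's hole to about 1.5 mm. The flange is a cross of four like ears, 168 mm across; it turns with the wrench (0.12 N m drag) until the drift locks it, then has some 3 degrees of play
- wrench_axis (a point): point on the vertical turning axis of wrench and nut (the middle of the stand), at the height of the handle's centre line (99 mm above the bench). The wrench head round it is a steel disc 44 mm in diameter, its top at 110 mm. With the flange locked the nut runs on by 0.1 to 0.55 rad (not known beforehand; 2 to 4 N at the grip while moving), then seats
- handle_grip (a point): middle of the red round handle grip (25 mm in diameter, 100 mm long, level, its centre line 99 mm above the bench), 200 mm from the wrench axis while the wrench is straight; x points outward along the handle, z up. The handle points roughly to the robot's right and is to be swung clockwise seen from above, so its end comes towards the robot
- breakover (a joint): angle (rad) of the break-over hinge, a vertical pin 45 mm out from the wrench axis: 0 with the wrench straight, growing as the handle breaks over, 0.24 at the end stop, where force rises steeply. Once the nut has seated the handle breaks over at about 8 N at the grip (155 mm from the pin), gives way without the force rising further, and springs straight when let go
- washer_a: black steel lock washer, 27 mm outside, 4 mm thick, flat on the bench; origin at the centre of its underside. Leave alone
- washer_b: the other, like black lock washer. Leave alone
- gauge_ring: aluminium gauge ring, 64 mm outside, 12 mm high, flat on the bench. Leave alone
- spare_flange: round steel spare flange, 96 mm in diameter, 40 mm high, on the bench. Leave alone
Not all that is in view belongs to the job. There is more than one size of the drift; the one meant has the size given above.

How it is judged:
By the outcome, as a careful person would: the job done as asked, in the order asked, and still so for the second after the job is handed in, with the robot touching nothing.
It also fails if it takes over 72 s, if anything falls off the work surface, if the arm or the gripper's body presses on something with over 40 N, if the wrist force passes 120 N, or if a joint passes its speed limit or range.

ROBOT

A 7-joint arm with a two-finger parallel gripper is mounted at the origin on the work surface. World frame = base frame: x ahead of the robot, y to its left, z up, the work surface at z = 0. Lengths are in m, angles in rad, forces in N, time in s.
With the tool pointing down it reaches from about 0.35 to 0.9 m from the base axis. Payload 8.1 kg.
Tool frame: the origin (TCP) lies at the very end of the fingers, on their centre line; the grasp point (between the pads) lies 19 mm behind it; x points along the fingers, y is the direction in which the jaws open and shut, and the axes are right-handed (so a half turn about x gives the same grasp; the last joint's range is limited). The gripper opens to 92 mm and grips with 3 to 60 N. Pads are 19 mm wide; open, the fingers measure 130 mm over their backs; the gripper's body (75 mm by 190 mm) begins 47 mm behind the grasp point.
Start: joints at [-0.103, 0.434, 0.025, 1.573, -0.012, 1.134, -0.075], TCP at [0.625, -0, 0.195] pointing down, gripper open.
Joint ranges: [-2.62, 2.62], [-0.44, 2.09], [-1.27, 1.32], [0.08, 2.57], [-1.32, 4.46], [0.12, 2], [-2.74, 2.74]. Speed limits (rad/s): [2.22, 2.22, 3.01, 3.01, 3.14, 3.14, 3.14].

INTERFACE

Orientations are given as a rotation vector (axis times angle).
In Python, from cell import * gives the robot as it stands.
- The arm moves only by the shell command python3 -m handwheel 'ROWS' [FORCE]. ROWS is JSON, a list of rows, each a list of 7 numbers: the opening, from 0 (shut) to 1 (fully open), then the shift along the tool's x, y, z in m, then the turn, a rotation vector about the tool's x, y, z in rad. A call has 1 to 10 rows; each row shifts and turns the commanded pose from where the row before left it, along the tool's axes as they then stand; what a row does not reach is not made up. A row lasts 1/10 s, in which the tool goes at most 50 mm and 8.59 degrees, less where a joint would pass 70% of its speed; a pose out of reach is approached as far as the arm can. A call is refused whole if a number of a shift passes 0.05 or a number of a turn 0.15, either way. A call with a gripper value outside its range is refused whole. The fingers move at their own pace and stop on an object; FORCE is the grip in N (left out, the last holds). Time passes only in rows, so rows that do not move let the fingers close. It gives the time, the measured TCP pose, the force and the opening at its end, in the units of the state.
- observe(): the state, without advancing time (a new reading comes with each control period).
- get_image(name): name is "scene" or "side" or "wrist"; returns (picture, depth): 420x560x3 uint8, blue, green, red; 420x560 float32, m along the optical axis (not along the pixel's ray), 0 where there is no reading.
- get_calibration(name): a dict with "camera_matrix" (3x3 intrinsics, pixels), "k1" (the pictures are not rectified: a ray, as slopes to the right and down, at radius r is drawn at 1 + k1 r^2 times it, then the intrinsics apply), "pose" (4x4, takes a point from camera to world coordinates). Camera axes: x right, y down, z forward; pixel columns grow to the right and rows downward; lengths in m; the calibration is good to about 2 mm. A picture is of the moment at which its call begins: read the wrist's pose just before it. get_calibration takes no time and is no camera call; for the wrist camera it gives the pose at the moment of the call.
- sign_off(): hands the job in, once; it reports no verdict.
The state is a dict: "clock": time; "joints": joint angles; "dq": joint speeds; "joint_efforts": joint torques, N m; "position": TCP position; "ee_rot": TCP orientation; "force": force on the tool from outside, world axes, zero at the start; "ft_torque": the same for the moment, N m; "width": opening from 0.0 (shut) to 1.0 (fully open).
Only numpy, scipy, OpenCV 4.12 (cv2) and the standard library are available. Lean on these libraries where they do the work, as an engineer would, in place of code of your own. Each camera call takes 0.05 s, during which the arm holds its last target. There are 200 camera calls.

## Working session

There is one attempt and no reset: what is moved stays moved. The work goes in short steps, Python scripts to look and compute and a shell command to move; the robot and the scene stay as the last step left them, time stands still between calls to the robot, and variables do not carry over. Pictures are saved under pics/ and viewed, about 8 in all and at most 12, crops included, and the job is handed in when it is done.

```bash
mkdir -p pics; ls
cat > h.py <<'E'
from cell import *
import numpy as np, cv2
from scipy.spatial.transform import Rotation as R
def cloud(name):
    c=get_calibration(name); im,d=get_image(name)
    K=np.array(c["camera_matrix"]);P=np.array(c["pose"]);k=c["k1"]
    v,u=np.mgrid[0:d.shape[0],0:d.shape[1]]
    x=(u-K[0,2])/K[0,0];y=(v-K[1,2])/K[1,1]
    rd=np.hypot(x,y);r=rd.copy()
    for _ in range(20): r=rd/(1+k*r*r)
    s=np.where(rd>0,r/np.maximum(rd,1e-9),1)
    p=np.stack([x*s*d,y*s*d,d],-1)@P[:3,:3].T+P[:3,3]
    p[d==0]=np.nan
    return im,p
E
python3 - <<'E'
from h import *
s=observe();print(s)
for n in("scene","side"):
    im,p=cloud(n);cv2.imwrite(f"pics/{n}0.png",im);np.save(f"pics/{n}0.npy",p)
    print(np.array(get_calibration(n)["pose"]).round(3))
E
```

```text
pics
{'clock': 0.0, 'joints': array([-0.10259466,  0.43521633,  0.02498831,  1.57415245, -0.01164399,
        1.13394629, -0.07507678]), 'dq': array([-0.0010632 , -0.00059726, -0.00111731,  0.00024053,  0.00076418,
       -0.00050257,  0.00100991]), 'joint_efforts': array([ 3.89017032e-04, -6.67853522e+01,  9.84863900e-01, -3.14464223e+01,
       -6.05165795e-02,  4.27553023e-02,  1.12382318e-04]), 'position': array([ 6.24425510e-01, -5.97428085e-05,  1.94127883e-01]), 'ee_rot': array([ 1.20843704,  1.21023683, -1.21047263]), 'force': array([0.10368427, 0.43511119, 0.42954002]), 'ft_torque': array([-0.02650322,  0.00412668, -0.00889199]), 'width': 0.9998192720970374}
[[ 0.791  0.332 -0.514  1.123]
 [ 0.612 -0.436  0.66  -0.635]
 [-0.005 -0.837 -0.548  0.635]
 [ 0.     0.     0.     1.   ]]
[[ 0.864 -0.324  0.386  0.208]
 [-0.504 -0.528  0.684 -0.644]
 [-0.018 -0.785 -0.619  0.704]
 [ 0.     0.     0.     1.   ]]
```

View pics/scene0.png

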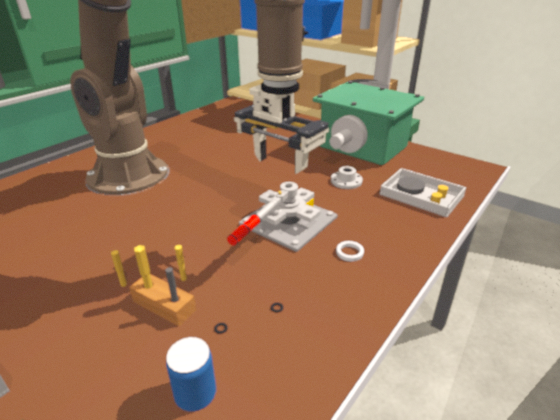

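View pics/side0.png

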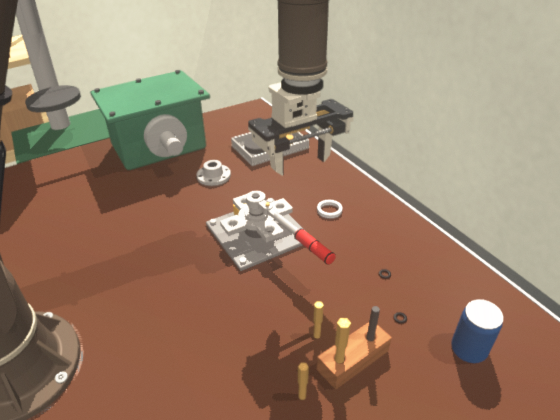

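Scene: brass pieces at (119,268), (143,266) and (181,262). Only the one at (143,266) stands in the block next to the dark punch (172,284); side view shows the same at (341,340), others at (318,320) and (303,380) stand outside the block. Yellow lock block at scene (308,202), handle red (244,230). I'll confirm with a crop and measure.

Run:
```python
import numpy as np,cv2
a=cv2.imread("pics/scene0.png");b=cv2.imread("pics/side0.png")
A=cv2.resize(a[225:335,95:215],None,fx=3.3,fy=3.3,interpolation=2);B=cv2.resize(b[280:410,270:400],None,fx=3,fy=3,interpolation=2)
C=cv2.resize(a[165:255,225:345],None,fx=3.3,fy=3.3,interpolation=2);
D=cv2.resize(b[180:270,200:340],None,fx=2.8,fy=2.8,interpolation=2)
o=np.zeros((600,800,3),np.uint8)
A=A[:300,:400];B=cv2.resize(B,(300,300));C=C[:297,:396];D=D[:252,:392]
for i,j,m in((0,0,A),(0,400,B),(302,0,C),(302,400,D)):o[i:i+m.shape[0],j:j+m.shape[1]]=m[:min(m.shape[0],600-i)]
cv2.imwrite("pics/crop1.png",o)
for n,im in(("scene",a),("side",b)):
    p=np.load(f"pics/{n}0.npy");h=cv2.cvtColor(im,cv2.COLOR_BGR2HSV)
    H,S,V=[h[...,i].astype(int) for i in range(3)]
    for nm,m in(("yellow",(H>18)&(H<34)&(S>120)&(V>90)&(p[...,2]>.01)),("red",((H<4)|(H>176))&(S>200)&(V>150)&(p[...,2]>.05)),("dark",(V<90)&(S<110)&(p[...,2]>.003)&(p[...,2]<.16)&(p[...,0]>.35)&(p[...,0]<.95)&(p[...,1]<.0)),("wood",(H>=8)&(H<=17)&(S>150)&(p[...,2]>.02)&(p[...,2]<.06))):
        k,l,st,c=cv2.connectedComponentsWithStats(m.astype(np.uint8))
        for i in range(1,k):
            if st[i,4]<25: continue
            q=p[l==i];z=q[:,2];t=q[(z>np.nanpercentile(z,97)-.006)]
            print(n,nm,c[i].round(),st[i,4],"mean",np.nanmean(q,0).round(3),"zmax",np.nanpercentile(z,97).round(3),"zmin",np.nanmin(z).round(3),"top",np.nanmedian(t,0).round(3),len(t), "rng",np.ptp(q,0).round(3))
```

```text
scene yellow [259. 123.] 70 mean [ 0.586 -0.021  0.318] zmax 0.322 zmin 0.299 top [ 0.587 -0.022  0.319] 61 rng [0.076 0.037 0.026]
scene yellow [298. 124.] 39 mean [0.657 0.016 0.321] zmax 0.324 zmin 0.317 top [0.658 0.016 0.322] 37 rng [0.026 0.007 0.007]
scene yellow [439. 193.] 170 mean [0.852 0.438 0.029] zmax 0.036 zmin 0.011 top [0.851 0.452 0.034] 94 rng [0.026 0.08  0.025]
scene yellow [310. 202.] 41 mean [0.592 0.173 0.032] zmax 0.041 zmin 0.018 top [0.592 0.168 0.038] 18 rng [0.006 0.035 0.024]
scene yellow [143. 265.] 381 mean [ 0.518 -0.306  0.095] zmax 0.135 zmin 0.037 top [ 0.515 -0.305  0.134] 71 rng [0.029 0.029 0.1  ]
scene yellow [180. 260.] 174 mean [ 0.526 -0.225  0.059] zmax 0.093 zmin 0.011 top [ 0.525 -0.223  0.092] 34 rng [0.016 0.016 0.084]
scene yellow [118. 266.] 195 mean [ 0.436 -0.317  0.057] zmax 0.093 zmin 0.011 top [ 0.435 -0.316  0.093] 30 rng [0.013 0.013 0.084]
scene red [241. 231.] 266 mean [ 0.605 -0.113  0.105] zmax 0.112 zmin 0.089 top [ 0.603 -0.113  0.11 ] 143 rng [0.028 0.094 0.024]
scene dark [171. 286.] 109 mean [ 0.591 -0.3    0.077] zmax 0.109 zmin 0.038 top [ 0.591 -0.301  0.107] 15 rng [0.006 0.009 0.073]
scene wood [162. 297.] 1330 mean [ 0.561 -0.307  0.037] zmax 0.042 zmin 0.02 top [ 0.555 -0.307  0.04 ] 978 rng [0.133 0.065 0.038]
side dark [372. 325.] 183 mean [ 0.584 -0.299  0.076] zmax 0.11 zmin 0.035 top [ 0.583 -0.3    0.108] 24 rng [0.009 0.011 0.078]
side dark [460. 337.] 407 mean [ 0.718 -0.387  0.045] zmax 0.083 zmin 0.003 top [ 0.718 -0.386  0.081] 45 rng [0.013 0.039 0.085]
```

View pics/crop1.png

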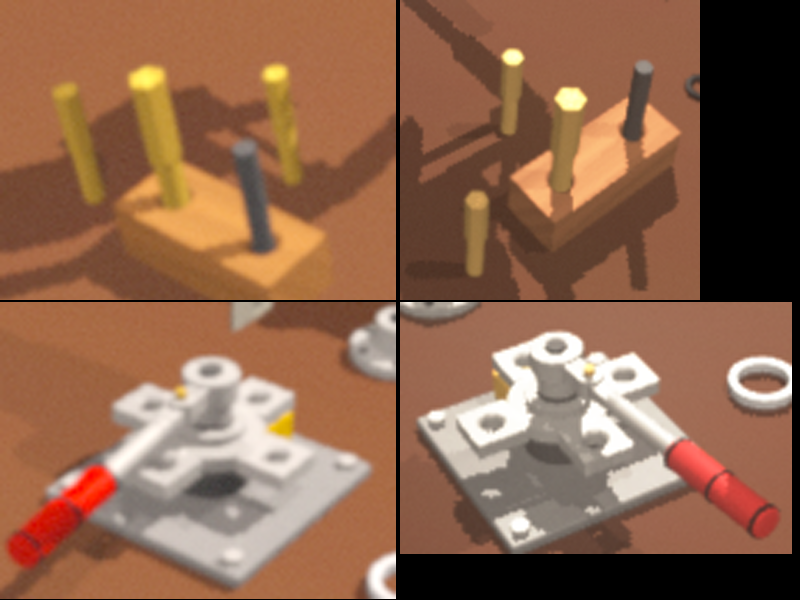

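The crop confirms it: only the brass piece standing in the block (scene (143,266)) has its top at 135 mm, while the other two top out at 93 mm, too short. The drift is near (0.517,-0.306) and the decoys are about 80 mm away from it. I'll take a wrist view here, then move over the drift.

```bash
python3 - <<'E'
from h import *
im,p=cloud("wrist");cv2.imwrite("pics/w0.png",im);np.save("pics/w0.npy",p)
print(np.array(get_calibration("wrist")["pose"]).round(3))
E
python3 -m handwheel '[[0.5,-0.008,-0.013,0.038,0,0,0],[0.5,-0.008,-0.013,0.038,0,0,0],[0.5,-0.008,-0.013,0.038,0,0,0],[0.5,-0.008,-0.013,0.038,0,0,0],[0.5,-0.008,-0.013,0.038,0,0,0],[0.5,-0.008,-0.014,0.038,0,0,0],[0.5,-0.008,-0.014,0.038,0,0,0],[0.5,-0.008,-0.014,0.038,0,0,0],[0.5,0,0,0,0,0,0],[0.5,0,0,0,0,0,0]]'
python3 - <<'E'
from h import *
im,p=cloud("wrist");cv2.imwrite("pics/w1.png",im);np.save("pics/w1.npy",p)
print(np.array(get_calibration("wrist")["pose"]).round(3))
a=cv2.imread("pics/w0.png")
cv2.imwrite("pics/w01.png",cv2.resize(np.hstack([a,im]),(800,300)))
h=cv2.cvtColor(im,cv2.COLOR_BGR2HSV);m=(h[...,0]>18)&(h[...,0]<36)&(h[...,1]>100)&(p[...,2]>.125)&(p[...,2]<.14)
q=p[m];v,u=np.nonzero(m);print(m.sum(),np.nanmean(q,0),np.nanmedian(q,0),q.min(0) if m.any() else 0,q.max(0) if m.any() else 0,u.mean(),v.mean())
E
```

```text
[[ 1.     0.001 -0.001  0.625]
 [ 0.001 -0.965 -0.262  0.071]
 [-0.001  0.262 -0.965  0.384]
 [ 0.     0.     0.     1.   ]]
clock: 1.15
position: [0.5174, -0.305, 0.2588]
ee_rot: [1.211, 1.208, -1.211]
force: [0.4, 0.6, -0.6]
width: 0.498
[[ 1.     0.001 -0.     0.518]
 [ 0.001 -0.965 -0.261 -0.232]
 [-0.     0.261 -0.965  0.448]
 [ 0.     0.     0.     1.   ]]
94 [ 0.51507994 -0.29841895  0.13293387] [ 0.51531174 -0.29563197  0.13399128] [ 0.50507895 -0.31191291  0.12532124] [ 0.52340586 -0.29130037  0.13618743] 284.8085106382979 191.12765957446808
```

View pics/w01.png

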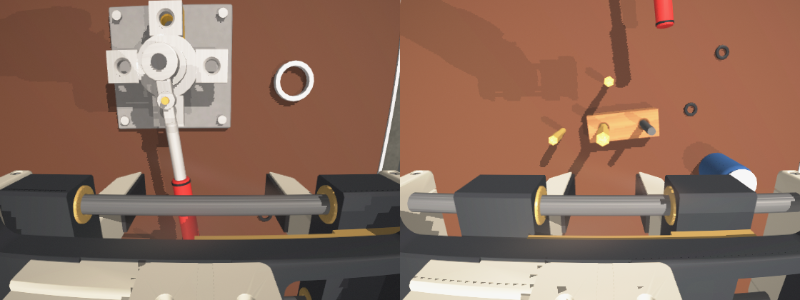

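Wrist views: left, the fixture with the lock hole at about (231,24) of the full picture and the axis head at (223,88); right, the drift top at (283,194), with the short decoys and the punch around it. Now enlarged details.

Run:
```python
from h import *
a=cv2.imread("pics/w0.png");b=cv2.imread("pics/w1.png");p=np.load("pics/w1.npy");q=np.load("pics/w0.npy")
A=cv2.resize(b[175:215,263:303],None,fx=10,fy=10,interpolation=cv2.INTER_CUBIC)
B=cv2.resize(a[0:150,140:340],(400,300),interpolation=cv2.INTER_CUBIC)
C=cv2.resize(a[0:60,200:260],None,fx=6,fy=6)[:300,:360]
o=np.zeros((600,800,3),np.uint8);o[:400,:400]=A;o[:300,400:]=B;o[300:600,400:760]=C
cv2.imwrite("pics/crop2.png",o)
def fit(P): 
    r=np.linalg.lstsq(np.c_[2*P[:,:2],np.ones(len(P))],(P[:,:2]**2).sum(1),rcond=None)[0];return r[:2],np.sqrt(r[2]+r[0]**2+r[1]**2)
z=q[...,2]
# top height surfaces in fixture
for lo,hi,nm in((.106,.114,"head"),(.054,.062,"flange")):
    m=((z>lo)&(z<hi)&(q[...,1]<.35)&(q[...,0]<.75)&(q[...,1]>0))
    print(nm,m.sum(),np.nanmedian(q[m],0),q[m].min(0),q[m].max(0))
    if nm=="head":
        c,_=cv2.findContours(m.astype(np.uint8),0,1)
        k=max(c,key=cv2.contourArea)[:,0];print(fit(q[k[:,1],k[:,0]]))
    else:
        cs,hh=cv2.findContours(m.astype(np.uint8),2,1)
        for k,h in zip(cs,hh[0]):
            k=k[:,0]
            if h[3]>=0 and len(k)>8: print("hole",k.mean(0),fit(q[k[:,1],k[:,0]]),len(k))
h=cv2.cvtColor(a,cv2.COLOR_BGR2HSV);m=((h[...,0]<4)|(h[...,0]>176))&(h[...,1]>200)&(z>.1)&(z<.115)
r=q[m];print("red",m.sum(),r.mean(0),np.linalg.svd(r[:,:2]-r[:,:2].mean(0),full_matrices=False)[2][0])
g=b[...,2].astype(int)+b[...,1]
print(g[180:205,270:297])
```

```text
head 3054 [0.57407768 0.09712772 0.10919049] [5.49064021e-01 4.97676034e-04 1.06002808e-01] [0.59272536 0.12508465 0.11399181]
(array([0.57261804, 0.08930887]), np.float64(0.027815864864259184))
flange 8931 [0.57885871 0.11114667 0.0573737 ] [0.48646289 0.02002446 0.0540083 ] [0.65475585 0.18781025 0.06179148]
hole [295.37931034  92.4137931 ] (array([0.63272075, 0.10353021]), np.float64(0.0097516080114639)) 58
hole [172.30508475  93.11864407] (array([0.50932363, 0.10383269]), np.float64(0.01010004255901725)) 59
hole [231.84126984  26.03174603] (array([0.57136422, 0.16537549]), np.float64(0.009854298486341838)) 63<stdin>:24: RuntimeWarning: Mean of empty slice.
  ret = um.true_divide(
Traceback (most recent call last):
IndexError: index 0 is out of bounds for axis 0 with size 0
```

View pics/crop2.png

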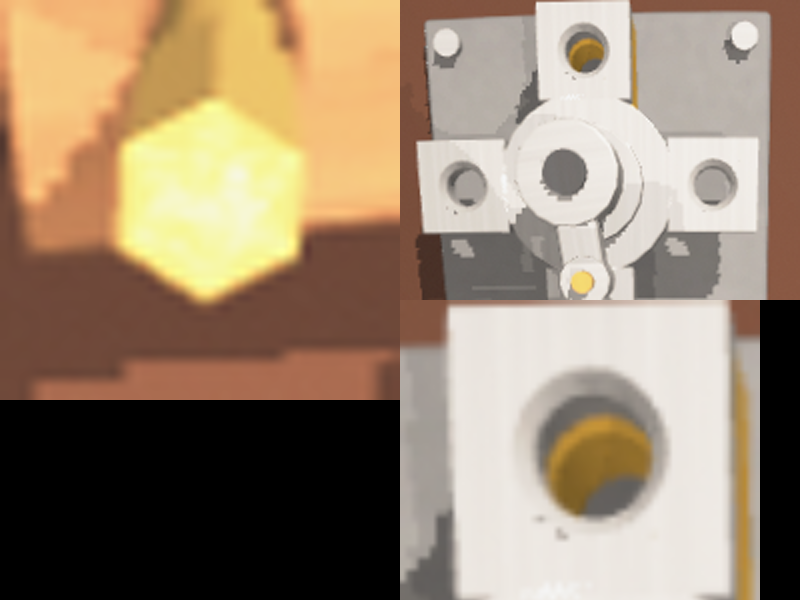

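```bash
cat >> h.py <<'E'
def ray(name,u,v,z,P=None):
    c=get_calibration(name);K=np.array(c["camera_matrix"]);P=np.array(c["pose"]) if P is None else P
    x,y=(u-K[0,2])/K[0,0],(v-K[1,2])/K[1,1];rd=np.hypot(x,y);r=rd
    for _ in range(20): r=rd/(1+c["k1"]*r*r)
    d=P[:3,:3]@np.array([x*r/rd,y*r/rd,1]);return P[:3,3]+d*(z-P[2,3])/d[2]
E
python3 - <<'E'
from h import *
print(ray("wrist",283.6,194.6,.135),ray("scene",142.5,248,.135),observe()["position"])
b=cv2.imread("pics/w1.png");p=np.load("pics/w1.npy");h=cv2.cvtColor(b,cv2.COLOR_BGR2HSV)
im=cv2.imread("pics/scene0.png");P=np.load("pics/scene0.npy")
g=(im[...,1].astype(int)+im[...,2]);print(g[243:256,134:152])
E
```

```text
[ 0.51449865 -0.29983939  0.135     ] [ 0.51909384 -0.29955137  0.135     ] [ 0.51807541 -0.30334585  0.25855417]
[[274 277 276 279 277 280 281 282 277 278 278 278 275 279 281 277 272 275]
 [280 278 280 290 304 324 325 314 303 300 284 283 276 277 283 281 280 282]
 [277 286 306 351 400 423 420 402 380 362 324 290 276 284 275 276 278 282]
 [311 344 390 448 480 485 477 468 457 438 375 307 280 278 280 278 278 281]
 [375 433 473 489 498 498 493 487 479 466 407 320 278 279 275 277 278 276]
 [409 472 490 497 502 504 501 496 486 469 410 328 283 279 272 279 280 277]
 [414 477 493 495 501 506 501 491 475 446 394 325 287 276 278 278 278 277]
 [397 465 482 483 492 498 490 472 430 398 366 319 281 269 274 276 276 273]
 [349 408 431 435 448 463 450 417 380 360 353 313 274 261 269 261 256 241]
 [299 326 344 354 363 381 379 366 354 352 347 317 269 235 233 234 219 205]
 [279 291 302 305 305 326 341 350 352 355 348 317 269 213 202 201 190 185]
 [254 269 286 300 302 311 332 346 349 351 347 327 276 209 194 185 194 188]
 [222 247 281 299 305 306 323 345 351 350 351 340 288 223 190 194 192 190]]
```

```bash
python3 -m handwheel '[[0.5,0.02,-0.0035,-0.004,0,0,0],[0.5,0.03,0,0,0,0,0],[0.5,0.03,0,0,0,0,0],[0.5,0.03,0,0,0,0,0],[0.5,0.03,0,0,0,0,0],[0.5,0.02,0,0,0,0,0],[0.5,0.009,0,0,0,0,0],[0.5,0,0,0,0,0,0]]'
python3 -m handwheel '[[0.1,0,0,0,0,0,0],[0.1,0,0,0,0,0,0],[0.1,0,0,0,0,0,0],[0.1,0,0,0,0,0,0],[0.1,0,0,0,0,0,0],[0.1,0,0,0,0,0,0]]' 25
```

```text
clock: 2.0
position: [0.5143, -0.2983, 0.0887]
ee_rot: [1.208, 1.213, -1.209]
force: [-0.0, -0.5, -0.2]
width: 0.5
clock: 2.6
position: [0.515, -0.3003, 0.0906]
ee_rot: [1.21, 1.208, -1.209]
force: [0.6, -0.2, 5.7]
width: 0.189
```

```bash
python3 -m handwheel '[[0.1,-0.015,0,0,0,0,0],[0.1,-0.025,0,0,0,0,0],[0.1,-0.03,0,0,0,0,0],[0.1,-0.03,0,0,0,0,0],[0.1,-0.02,0,0,0,0,0],[0.1,-0.01,0,0,0,0,0],[0.1,0,0,0,0,0,0]]'
python3 -m handwheel '[[0.1,0,0.0055,-0.03,0,0,0],[0.1,0,0.0055,-0.04,0,0,0],[0.1,0,0.0055,-0.045,0,0,0],[0.1,0,0.006,-0.045,0,0,0],[0.1,0,0.006,-0.045,0,0,0],[0.1,0,0.006,-0.045,0,0,0],[0.1,0,0.006,-0.045,0,0,0],[0.1,0,0.006,-0.045,0,0,0],[0.1,0,0.006,-0.03,0,0,0],[0.1,0,0.004,-0.02,0,0,0]]'
python3 -m handwheel '[[0.1,0,0,0,0,0,0],[0.1,0,0,0,0,0,0],[0.1,0,0,0,0,0,0]]'
python3 - <<'E'
from h import *
s=observe();im,q=cloud("wrist");cv2.imwrite("pics/w2.png",im);np.save("pics/w2.npy",q);print(s["position"],s["force"],s["width"])
np.save("pics/w2P.npy",np.array(get_calibration("wrist")["pose"]))
def fit(P): 
    r=np.linalg.lstsq(np.c_[2*P[:,:2],np.ones(len(P))],(P[:,:2]**2).sum(1),rcond=None)[0];return r[:2],np.sqrt(r[2]+r[0]**2+r[1]**2)
z=q[...,2];m=(z>.054)&(z<.062)
cs,hh=cv2.findContours(m.astype(np.uint8),2,1)
for k,h in zip(cs,hh[0]):
    k=k[:,0]
    if h[3]>=0 and len(k)>20: print("hole",k.mean(0),fit(q[k[:,1],k[:,0]]),len(k))
E
```

```text
clock: 3.3
position: [0.5148, -0.3002, 0.2206]
ee_rot: [1.21, 1.208, -1.209]
force: [-0.3, -0.2, -3.0]
width: 0.191
clock: 4.3
position: [0.5699, 0.0934, 0.2179]
ee_rot: [1.206, 1.213, -1.209]
force: [-0.0, -0.2, -2.3]
width: 0.19
clock: 4.6
position: [0.5705, 0.0885, 0.2189]
ee_rot: [1.209, 1.209, -1.212]
force: [0.3, -1.3, -2.6]
width: 0.195
[0.57045988 0.08849715 0.21890611] [ 0.29597903 -1.25780237 -2.63805208] 0.19462399495594995
hole [342.         175.98148148] (array([0.63230321, 0.10419866]), np.float64(0.010268483606740767)) 54
hole [233.28301887 176.13207547] (array([0.50940335, 0.10443877]), np.float64(0.010229015106581096)) 53
hole [287.54901961 120.        ] (array([0.5711153 , 0.16544625]), np.float64(0.009843406806214056)) 51
```

View pics/w2.png

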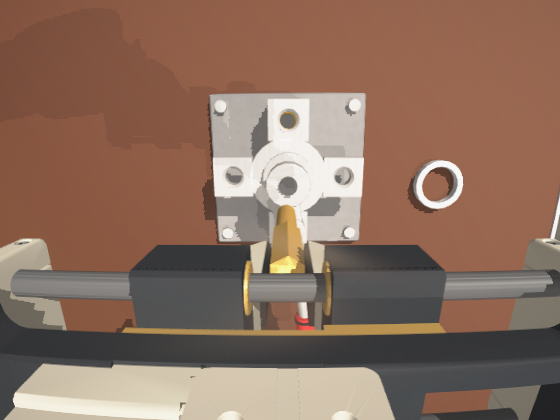

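The lock hole is at px (288,120), and the drift is held with its tip at (287,207) and its hex at (287,262). I'll check the tip position relative to the TCP.

Run:
```python
from h import *
im=cv2.imread("pics/w2.png");q=np.load("pics/w2.npy");P=np.load("pics/w2P.npy")
h=cv2.cvtColor(im,cv2.COLOR_BGR2HSV)
m=(h[...,0]>12)&(h[...,0]<36)&(h[...,1]>130)&(q[...,2]>.13)
for v in range(204,272,4):
    u=np.nonzero(m[v,255:320])[0]+255
    if len(u): 
        z=np.nanmedian(q[v,u,2]);print(v,u.min(),u.max(),q[v,u].mean(0).round(4),ray("wrist",(u.min()+u.max())/2,v,z,P).round(4), np.nanmax(q[v,u,1]).round(4))
```

```text
208 280 292 [0.5695 0.0941 0.1576] [0.5697 0.0941 0.1583] 0.0951
212 278 293 [0.5692 0.0936 0.1683] [0.5694 0.0939 0.1698] 0.095
216 278 294 [0.5696 0.0938 0.1801] [0.5698 0.0938 0.1808] 0.095
220 277 295 [0.5697 0.0935 0.1897] [0.5699 0.094  0.1917] 0.0951
224 278 295 [0.5701 0.0951 0.2042] [0.5703 0.0953 0.2053] 0.0974
228 275 297 [0.5697 0.0952 0.2129] [0.57   0.095  0.2129] 0.0972
232 287 299 [0.5743 0.0952 0.2211] [0.5744 0.0951 0.2212] 0.0976
236 288 300 [0.5748 0.095  0.2277] [0.5749 0.0946 0.2273] 0.0975
240 289 300 [0.5749 0.095  0.2346] [0.5751 0.0946 0.2341] 0.0973
248 289 291 [0.5721 0.0971 0.2523] [0.5723 0.0969 0.2523] 0.0972
252 272 296 [0.5686 0.0951 0.2531] [0.5691 0.0947 0.2526] 0.0977
256 272 296 [0.5689 0.0954 0.259 ] [0.5692 0.0953 0.2592] 0.0971
260 271 299 [0.5692 0.0944 0.2618] [0.5697 0.0946 0.2626] 0.0953
264 270 302 [0.57   0.0925 0.2625] [0.5702 0.0923 0.2624] 0.093
268 270 304 [0.5713 0.0903 0.2624] [0.5707 0.0901 0.2624] 0.0908
```

```bash
python3 -m handwheel '[[0.1,0,0.0015,-0.02,0,0,0],[0.1,0,0,-0.03,0,0,0],[0.1,0,0,-0.02,0,0,0],[0.1,0,0,-0.0085,0,0,0],[0.1,0.02,0,0,0,0,0],[0.1,0.03,0,0,0,0,0],[0.1,0.02,0,0,0,0,0],[0.1,0.005,0,0,0,0,0],[0.1,0,0,0,0,0,0],[0.1,0,0,0,0,0,0]]'
python3 - <<'E'
from h import *
s=observe();im,q=cloud("wrist");cv2.imwrite("pics/w3.png",im);print(s["position"],s["force"])
h=cv2.cvtColor(im,cv2.COLOR_BGR2HSV)
m=(h[...,0]>12)&(h[...,0]<36)&(h[...,1]>130)&(q[...,2]>.07)&(q[...,2]<.12);v,u=np.nonzero(m[:,255:320]);r=q[:,255:320][v,u]
print(len(r),np.nanmean(r,0),np.nanmax(r,0),np.nanmin(r,0))
cv2.imwrite("pics/c3.png",cv2.resize(im[170:260,230:350],(800,600),interpolation=cv2.INTER_CUBIC))
E
```

```text
clock: 5.65
position: [0.5734, 0.1681, 0.1461]
ee_rot: [1.211, 1.208, -1.209]
force: [0.7, 0.3, -1.7]
width: 0.194
[0.5734044  0.16807326 0.14609043] [ 0.71333163  0.27120793 -1.72835595]
266 [0.57250877 0.1732655  0.09949057] [0.57937526 0.174863   0.11999575] [0.56545609 0.1687975  0.07344883]
```

View pics/c3.png

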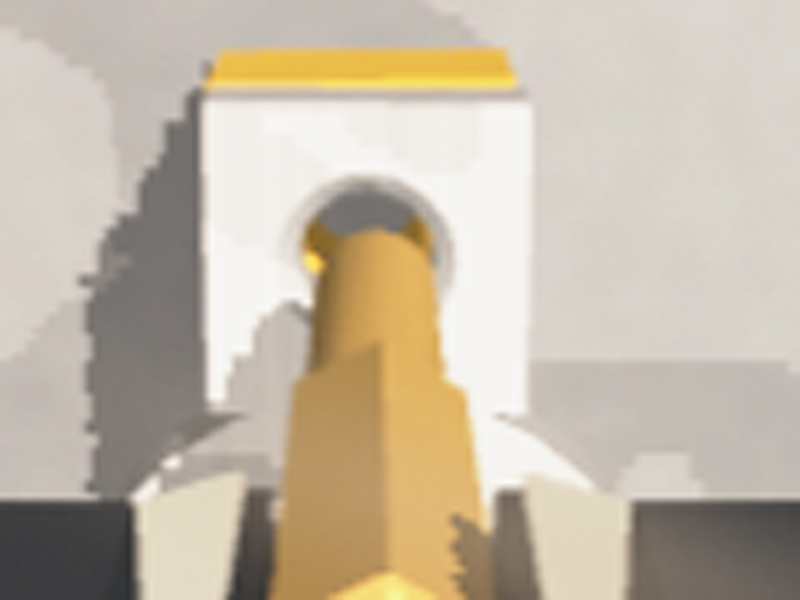

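The drift tip is over the hole, about 1 mm too far in +x and +y. I'll correct that and lower gently.

```bash
python3 -m handwheel '[[0.1,0.004,-0.0012,0.0012,0,0,0],[0.1,0.005,0,0,0,0,0],[0.1,0.005,0,0,0,0,0],[0.1,0.004,0,0,0,0,0],[0.1,0,0,0,0,0,0]]' 
python3 -m handwheel '[[0.1,0.004,0,0,0,0,0],[0.1,0.004,0,0,0,0,0],[0.1,0.003,0,0,0,0,0],[0.1,0,0,0,0,0,0]]'
```

```text
clock: 6.2
position: [0.5709, 0.1672, 0.1261]
ee_rot: [1.208, 1.21, -1.21]
force: [0.6, 0.1, -2.4]
width: 0.192
clock: 6.6
position: [0.571, 0.1672, 0.1154]
ee_rot: [1.209, 1.21, -1.21]
force: [0.7, -0.3, -1.7]
width: 0.192
```

```bash
python3 -m handwheel '[[0.1,0.002,0,0,0,0,0],[0.1,0.002,0,0,0,0,0],[0.1,0.002,0,0,0,0,0],[0.1,0,0,0,0,0,0]]' 
python3 -m handwheel '[[0.1,0.003,0,0,0,0,0],[0.1,0.003,0,0,0,0,0],[0.1,0.002,0,0,0,0,0],[0.1,0,0,0,0,0,0]]'
```

```text
clock: 7.0
position: [0.5711, 0.1672, 0.1096]
ee_rot: [1.209, 1.209, -1.21]
force: [0.9, 0.0, -2.6]
width: 0.192
clock: 7.4
position: [0.5711, 0.1672, 0.1015]
ee_rot: [1.209, 1.209, -1.21]
force: [-0.2, -0.0, -1.7]
width: 0.194
```

```bash
python3 -m handwheel '[[0.1,0.004,0,0,0,0,0],[0.1,0.003,0,0,0,0,0],[0.1,0.003,0,0,0,0,0],[0.1,0.001,0,0,0,0,0],[0.1,0,0,0,0,0,0]]' 
python3 -m handwheel '[[0.1,0.001,0,0,0,0,0],[0.1,0.001,0,0,0,0,0],[0.1,0,0,0,0,0,0]]'
python3 -m handwheel '[[0.1,0.001,0,0,0,0,0],[0.1,0,0,0,0,0,0]]'
```

```text
clock: 7.9
position: [0.5712, 0.1672, 0.0907]
ee_rot: [1.209, 1.209, -1.21]
force: [-0.4, 1.0, -2.6]
width: 0.187
clock: 8.2
position: [0.5713, 0.1673, 0.0888]
ee_rot: [1.209, 1.209, -1.209]
force: [0.2, -0.2, -2.0]
width: 0.192
clock: 8.4
position: [0.5713, 0.1673, 0.0878]
ee_rot: [1.209, 1.209, -1.209]
force: [-0.6, 0.5, -2.2]
width: 0.189
```

```bash
python3 -m handwheel '[[0.1,0.001,0,0,0,0,0],[0.1,0,0,0,0,0,0]]' 
python3 -m handwheel '[[0.1,0.001,0,0,0,0,0],[0.1,0,0,0,0,0,0]]'
```

```text
clock: 8.6
position: [0.5719, 0.1675, 0.0876]
ee_rot: [1.21, 1.209, -1.208]
force: [-1.0, -0.1, 3.5]
width: 0.196
clock: 8.8
position: [0.5725, 0.1678, 0.0875]
ee_rot: [1.211, 1.208, -1.207]
force: [-1.6, 0.1, 11.5]
width: 0.187
```

Contact came at TCP z = 87.5 mm, so the lower end is at about 12 mm: fully home. Now I'll release, lift and look.

```bash
python3 -m handwheel '[[0.1,-0.001,0,0,0,0,0],[0.5,0,0,0,0,0,0],[0.5,0,0,0,0,0,0],[0.5,0,0,0,0,0,0],[0.5,-0.005,0,0,0,0,0],[0.5,-0.017,0,0,0,0,0],[0.5,-0.03,0,0,0,0,0],[0.5,-0.04,0,0,0,0,0],[0.5,-0.03,0,0,0,0,0]]'
python3 -m handwheel '[[0,0,0.01,0.025,0,0,0],[0,0,0.012,0.035,0,0,0],[0,0,0.015,0.04,0,0,0],[0,0,0.015,0.04,0,0,0],[0,0,0.015,0.04,0,0,0],[0,0,0.012,0.03,0,0,0],[0,0,0.005,0.017,0,0,0],[0,0,0,0,0,0,0],[0,0,0,0,0,0,0]]'
cat >> h.py <<'E'
def handle(name,save=None):
    im,p=cloud(name)
    if save: cv2.imwrite(save,im)
    h=cv2.cvtColor(im,cv2.COLOR_BGR2HSV)
    m=((h[...,0]<4)|(h[...,0]>176))&(h[...,1]>170)&(h[...,2]>70)&(p[...,2]>.102)&(p[...,2]<.12)
    r=p[m]
    if len(r)<20: print(name,"red",len(r)); return
    c=np.median(r,0);d=np.linalg.svd(r[:,:2]-r[:,:2].mean(0),full_matrices=False)[2][0];d*=-np.sign(d[1])
    print(name,len(r),"centre",c.round(4),"dir",d.round(3),"angle from -y deg (neg=clockwise)",np.degrees(np.arctan2(d[0],-d[1])).round(2),"offset of axis from line mm",(1e3*np.cross(np.r_[d,0],np.r_[np.array([.5713,.1040])-c[:2],0])[2]).round(1))
    return p,im
E
python3 - <<'E'
from h import *
s=observe();print(s["position"],s["force"])
handle("scene","pics/s4.png");handle("wrist","pics/w4.png");p,im=handle("side","pics/d4.png")
a=cv2.imread("pics/w4.png");b=cv2.imread("pics/s4.png")
cv2.imwrite("pics/v4.png",np.hstack([cv2.resize(a,(400,300)),cv2.resize(b[150:270,200:360],(400,300))]))
E
```

```text
clock: 9.7
position: [0.5717, 0.1674, 0.2115]
ee_rot: [1.21, 1.209, -1.208]
force: [0.1, 0.4, 0.3]
width: 0.502
clock: 10.6
position: [0.655, -0.0581, 0.2089]
ee_rot: [1.209, 1.211, -1.208]
force: [0.6, 0.7, 1.1]
width: 0.003
[ 0.65499024 -0.05810674  0.20887283] [0.58015499 0.68057212 1.12250145]
scene 158 centre [ 0.6027 -0.1072  0.1093] dir [ 0.137 -0.991] angle from -y deg (neg=clockwise) 7.86 offset of axis from line mm -2.3
wrist 1159 centre [ 0.5965 -0.0707  0.1091] dir [ 0.164 -0.986] angle from -y deg (neg=clockwise) 9.43 offset of axis from line mm 3.7
side 185 centre [ 0.5913 -0.1119  0.1066] dir [ 0.181 -0.983] angle from -y deg (neg=clockwise) 10.42 offset of axis from line mm 19.4
```

View pics/v4.png

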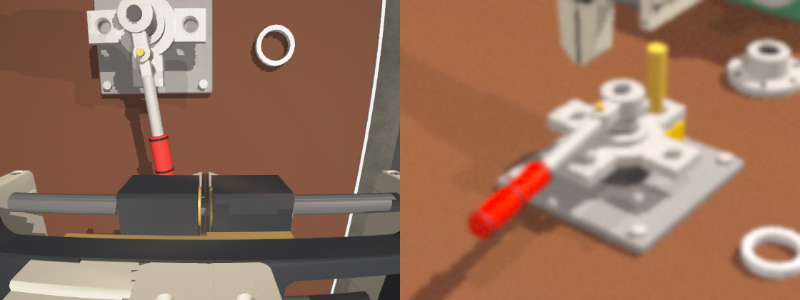

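The drift stands upright in the lock, and the handle points about 8.7° to the right of -y, with the grip at about (0.601,-0.094). I'll go in beside it with closed fingers, aligned to the handle.

```bash
python3 -m handwheel '[[0,0,-0.005,0.015,-0.075,0,0],[0,0,-0.0045,0.014,-0.075,0,0],[0,0.03,0,0,0,0,0],[0,0.04,0,0,0,0,0],[0,0.035,0,0,0,0,0],[0,0.019,0,0,0,0,0],[0,0,0,0,0,0,0],[0,0,0,0,0,0,0]]'
python3 -m handwheel '[[0,0,-0.004,0.0003,0,0,0],[0,0,-0.004,0.0003,0,0,0],[0,0,-0.002,0.0003,0,0,0],[0,0,0,0,0,0,0]]'
python3 -m handwheel '[[0,0,-0.002,0,0,0,0],[0,0,-0.002,0,0,0,0]]'
python3 -m handwheel '[[0,0,-0.003,0.0005,0.015,0,0],[0,0,-0.003,0.0005,0.015,0,0]]'
```

```text
clock: 11.55
position: [0.6472, -0.0879, 0.0856]
ee_rot: [1.097, 1.277, -1.097]
force: [0.2, -0.3, -0.1]
width: 0.006
clock: 11.95
position: [0.637, -0.0917, 0.0857]
ee_rot: [1.099, 1.275, -1.098]
force: [-0.2, 0.7, -0.6]
width: 0.004
clock: 12.15
position: [0.6331, -0.092, 0.085]
ee_rot: [1.098, 1.276, -1.098]
force: [0.4, 1.3, 0.3]
width: 0.001
clock: 12.35
position: [0.6271, -0.0939, 0.0849]
ee_rot: [1.121, 1.263, -1.122]
force: [-0.1, -0.8, 0.2]
width: 0.003
```

```bash
python3 -m handwheel '[[0,0,-0.004,0.0006,0.02,0,0],[0,0,-0.004,0.0006,0.02,0,0],[0,0,-0.004,0.0006,0.02,0,0]]'
python3 -m handwheel '[[0,0,-0.004,0.0006,0.02,0,0],[0,0,-0.004,0.0006,0.02,0,0]]'
```

```text
clock: 12.65
position: [0.6152, -0.097, 0.085]
ee_rot: [1.166, 1.236, -1.166]
force: [0.2, 0.6, 0.0]
width: 0.007
clock: 12.85
position: [0.6073, -0.0985, 0.085]
ee_rot: [1.196, 1.218, -1.196]
force: [0.4, 0.3, -0.5]
width: 0.002
```

Run:
```python
from h import *
handle("scene","pics/s5.png");handle("wrist","pics/w5.png");handle("side","pics/d5.png");print(observe()["force"])
a=cv2.imread("pics/w5.png");b=cv2.imread("pics/s5.png");c=cv2.imread("pics/d5.png")
cv2.imwrite("pics/v5.png",np.hstack([cv2.resize(c[150:300,180:380],(400,300)),cv2.resize(b[150:270,200:360],(400,300))]))
```

```text
scene 161 centre [ 0.6064 -0.1214  0.1075] dir [ 0.036 -0.999] angle from -y deg (neg=clockwise) 2.08 offset of axis from line mm -26.9
wrist 3145 centre [ 0.5944 -0.0681  0.109 ] dir [ 0.137 -0.991] angle from -y deg (neg=clockwise) 7.9 offset of axis from line mm 0.8
side 289 centre [ 0.5931 -0.1133  0.1083] dir [ 0.192 -0.981] angle from -y deg (neg=clockwise) 11.08 offset of axis from line mm 20.3
[-0.04225873 -0.01650682 -0.74117559]
```

View pics/v5.png

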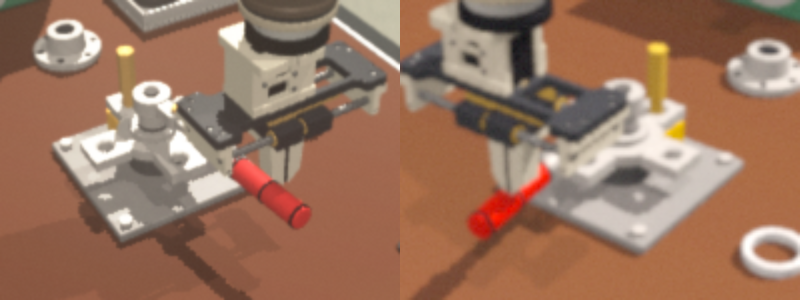

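```bash
python3 -m handwheel '[[0,0,-0.004,0.0004,0.02,0,0],[0,0,-0.004,0.0004,0.02,0,0]]'
python3 - <<'E'
from h import *
im,p=cloud("wrist");cv2.imwrite("pics/w6.png",im);print(observe()["force"],observe()["position"])
h=cv2.cvtColor(im,cv2.COLOR_BGR2HSV);m=((h[...,0]<4)|(h[...,0]>176))&(h[...,1]>170)&(h[...,2]>60)
for v in range(130,420,15):
    u=np.nonzero(m[v])[0]
    if len(u): print(v,u.min(),u.max(),p[v,u[len(u)//2]].round(4),p[v,u.min()].round(3),p[v,u.max()].round(3))
E
```

```text
clock: 13.2
position: [0.5995, -0.0993, 0.0849]
ee_rot: [1.225, 1.199, -1.225]
force: [-0.2, -0.4, -0.2]
width: 0.003
[-0.90480983 -0.52606622 -1.18214813] [ 0.59869289 -0.09946641  0.08483518]
160 253 290 [ 0.5974 -0.0455  0.1069] [ 0.582 -0.046  0.099] [ 0.602 -0.046  0.105]
175 250 294 [ 0.5926 -0.0528  0.1104] [nan nan nan] [ 0.604 -0.055  0.1  ]
190 253 296 [ 0.5939 -0.061   0.1097] [ 0.581 -0.062  0.102] [ 0.605 -0.063  0.099]
205 256 298 [ 0.5947 -0.0691  0.1102] [ 0.583 -0.07   0.104] [ 0.606 -0.071  0.102]
220 259 300 [ 0.5961 -0.0774  0.1108] [ 0.584 -0.079  0.103] [ 0.607 -0.08   0.104]
235 261 303 [ 0.5975 -0.086   0.1107] [ 0.575 -0.126 -0.002] [ 0.609 -0.09   0.099]
```

View pics/w6.png

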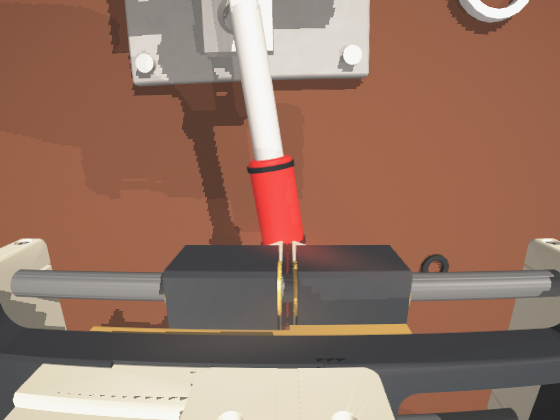

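Run:
```python
from h import *
def proj(n,X):
    c=get_calibration(n);K=np.array(c["camera_matrix"]);P=np.linalg.inv(np.array(c["pose"]))
    q=P[:3,:3]@X+P[:3,3];x,y=q[0]/q[2],q[1]/q[2];s=1+c["k1"]*(x*x+y*y);return (K[0,0]*x*s+K[0,2]).round(1),(K[1,1]*y*s+K[1,2]).round(1),q[2].round(3)
s=observe();print(s["position"],s["joints"].round(3))
R0=R.from_rotvec(s["ee_rot"]).as_matrix();print(R0.round(3))
out=[]
for n in("scene","side"):
    im,p=cloud(n)
    t=s["position"];u,v,_=proj(n,t);print(n,"TCP",(u,v),"grasp",proj(n,t-.019*R0[:,0]),"grip est",proj(n,np.array([.6,-.094,.099])))
    u,v=int(u),int(v)
    for dv in range(-40,30,6): print(v+dv,p[v+dv,u].round(3),im[v+dv,u])
    c=im[v-60:v+60,u-80:u+80].copy();c=cv2.resize(c,None,fx=5,fy=5,interpolation=2);cv2.drawMarker(c,(400,300),(255,0,0),0,30,2);out.append(cv2.resize(c,(400,300)))
cv2.imwrite("pics/v7.png",np.vstack(out))
```

```text
[ 0.59869289 -0.09946641  0.08483518] [ 0.064  0.513  0.018  1.744 -0.012  0.885  0.064]
[[-0.001  1.    -0.023]
 [ 0.    -0.023 -1.   ]
 [-1.    -0.001 -0.   ]]
scene TCP (np.float64(244.2), np.float64(234.7)) grasp (np.float64(243.7), np.float64(227.7), np.float64(0.914)) grip est (np.float64(245.9), np.float64(228.6), np.float64(0.92))
194 [ 0.632 -0.126  0.215] [ 54  87 108]
200 [ 0.631 -0.127  0.201] [ 72 126 154]
206 [ 0.615 -0.111  0.172] [125 141 153]
212 [ 0.613 -0.11   0.156] [146 164 175]
218 [ 0.612 -0.11   0.141] [147 168 179]
224 [ 0.613 -0.113  0.127] [115 131 164]
230 [ 0.609 -0.109  0.108] [  0  40 255]
236 [ 0.611 -0.113  0.095] [ 20  38 179]
242 [ 0.539 -0.041  0.001] [ 57  81 130]
248 [ 0.555 -0.059  0.001] [ 71 106 162]
254 [ 0.572 -0.077  0.002] [ 71 105 163]
260 [ 0.587 -0.093  0.002] [ 70 109 171]
side TCP (np.float64(314.7), np.float64(251.5)) grasp (np.float64(315.0), np.float64(244.5), np.float64(0.895)) grip est (np.float64(313.9), np.float64(244.5), np.float64(0.902))
211 [ 0.579 -0.12   0.209] [ 72 109 135]
217 [ 0.571 -0.131  0.206] [61 64 72]
223 [ 0.569 -0.135  0.196] [58 76 92]
229 [ 0.587 -0.111  0.157] [140 162 175]
235 [ 0.587 -0.111  0.142] [141 162 174]
241 [ 0.589 -0.109  0.125] [134 156 173]
247 [ 0.591 -0.107  0.106] [ 55  61 186]
253 [ 0.59  -0.11   0.094] [ 51  60 146]
259 [ 0.637 -0.045  0.   ] [ 78 103 159]
265 [ 0.627 -0.059 -0.001] [ 76 101 158]
271 [ 0.617 -0.075 -0.002] [ 73  98 153]
277 [ 0.607 -0.09  -0.001] [ 69  91 142]
```

View pics/v7.png

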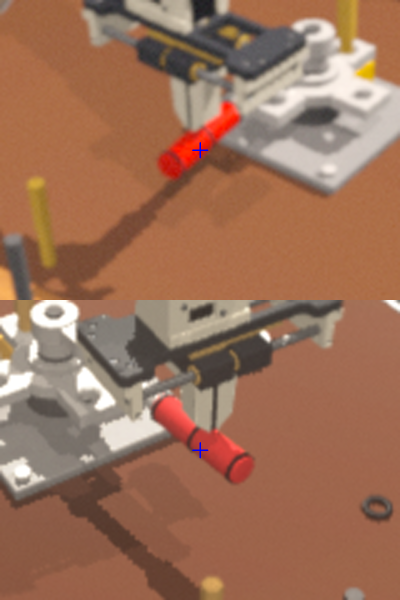

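Run:
```python
import numpy as np
for n in("scene","side"):
    p=np.load(f"pics/{n}0.npy");m=(abs(p[...,0]-.625)<.08)&(abs(p[...,1])<.03)&(p[...,2]>.13)&(p[...,2]<.23)
    q=p[m];print(n,len(q),np.percentile(q[:,2],[0,1,5]).round(3))
    for z in np.arange(.19,.23,.006):
        r=q[abs(q[:,2]-z)<.003]
        if len(r): print(z.round(3),len(r),np.sort(r[:,0])[[0,len(r)//2,-1]].round(3),r[:,1].min().round(3),r[:,1].max().round(3))
```

```text
scene 20 [0.225 0.225 0.225]
0.226 14 [0.576 0.579 0.676] -0.012 0.01
side 21 [0.225 0.225 0.225]
0.226 15 [0.577 0.673 0.679] -0.012 0.007
```

The visible fingers end about 30 mm above the reported TCP (z = 0.225 when the TCP read 0.195), so the fingers just passed over the handle, at 0.115 against its top at 0.1115, and touched nothing. I'll go back, go in 32 mm lower, and check.

```bash
python3 -m handwheel '[[0,-0.005,0,0,0,0,0],[0,0,0.015,-0.004,0,0,0],[0,0,0.018,-0.005,0,0,0],[0,0,0.017,-0.005,0,0,0],[0,0,0,0,-0.085,0,0],[0,0,0,0,-0.085,0,0],[0,0.017,0,0,0,0,0],[0,0.02,0,0,0,0,0],[0,0,0,0,0,0,0],[0,0,0,0,0,0,0]]'
python3 - <<'E'
from h import *
s=observe();t=s["position"];print(t,s["force"])
for n in("scene","side"):
    _,p=cloud(n)
    m=(np.hypot(p[...,0]-t[0],p[...,1]-t[1])<.03)&(p[...,2]>.01)
    q=p[m];print(n,len(q))
    for z in np.arange(.05,.15,.01):
        r=q[abs(q[:,2]-z)<.005]
        if len(r): print(z.round(3),len(r),r.min(0).round(3),r.max(0).round(3))
E
```

```text
clock: 14.35
position: [0.65, -0.0863, 0.0532]
ee_rot: [1.098, 1.277, -1.098]
force: [0.6, -0.3, -0.8]
width: 0.007
[ 0.64998551 -0.08629229  0.0532484 ] [ 0.63746347 -0.33546006 -0.83015499]
scene 1909
0.09 28 [ 0.64  -0.1    0.086] [ 0.661 -0.094  0.095]
0.1 63 [ 0.633 -0.1    0.095] [ 0.669 -0.076  0.105]
0.11 69 [ 0.635 -0.101  0.105] [ 0.67  -0.073  0.115]
0.12 74 [ 0.635 -0.102  0.115] [ 0.67  -0.072  0.125]
0.13 70 [ 0.632 -0.101  0.125] [ 0.671 -0.074  0.135]
0.14 6 [ 0.636 -0.1    0.136] [ 0.672 -0.088  0.138]
side 730
0.09 21 [ 0.643 -0.1    0.085] [ 0.667 -0.095  0.095]
0.1 60 [ 0.632 -0.101  0.095] [ 0.669 -0.079  0.105]
0.11 70 [ 0.632 -0.101  0.105] [ 0.671 -0.081  0.115]
0.12 68 [ 0.633 -0.102  0.115] [ 0.672 -0.081  0.125]
0.13 27 [ 0.632 -0.101  0.125] [ 0.648 -0.081  0.135]
0.14 4 [ 0.634 -0.1    0.136] [ 0.637 -0.099  0.138]
```

```bash
python3 -m handwheel '[[0,0.008,0,0,0,0,0],[0,0,-0.004,0,0,0,0],[0,0,-0.005,0,0,0,0],[0,0,-0.004,0,0,0,0],[0,0,-0.003,0,0,0,0],[0,0,0,0,0,0,0]]'
python3 -m handwheel '[[0,0,-0.003,0.0004,0.015,0,0],[0,0,-0.003,0.0004,0.015,0,0]]'
python3 -m handwheel '[[0,0,-0.003,0.0004,0.015,0,0],[0,0,-0.003,0.0004,0.015,0,0]]'
python3 -m handwheel '[[0,0,-0.003,0.0004,0.015,0,0],[0,0,-0.003,0.0004,0.015,0,0]]'
```

```text
clock: 15.05
position: [0.6337, -0.0889, 0.0452]
ee_rot: [1.098, 1.276, -1.098]
force: [-0.1, -0.1, 0.1]
width: 0.004
clock: 15.25
position: [0.6283, -0.0903, 0.045]
ee_rot: [1.122, 1.263, -1.121]
force: [-0.6, 0.2, -1.2]
width: 0.008
clock: 15.45
position: [0.6224, -0.092, 0.045]
ee_rot: [1.144, 1.249, -1.144]
force: [0.9, 0.5, 0.1]
width: 0.003
clock: 15.65
position: [0.6168, -0.0933, 0.0452]
ee_rot: [1.166, 1.235, -1.165]
force: [2.6, -0.9, -0.4]
width: 0.004
```

```bash
python3 -m handwheel '[[0,0,-0.004,0.0006,0.02,0,0],[0,0,-0.004,0.0006,0.02,0,0]]'
python3 -m handwheel '[[0,0,-0.004,0.0006,0.02,0,0],[0,0,-0.004,0.0006,0.02,0,0]]'
python3 - <<'E'
from h import *
handle("scene");handle("wrist")
E
```

```text
clock: 15.85
position: [0.6088, -0.095, 0.0452]
ee_rot: [1.196, 1.217, -1.195]
force: [2.6, -0.7, -0.1]
width: 0.008
clock: 16.05
position: [0.6004, -0.0964, 0.0451]
ee_rot: [1.225, 1.198, -1.225]
force: [1.9, -1.5, 0.4]
width: 0.005
scene 129 centre [ 0.5757 -0.1289  0.1088] dir [ 0.007 -1.   ] angle from -y deg (neg=clockwise) 0.41 offset of axis from line mm -2.7
wrist 3009 centre [ 0.5721 -0.0609  0.109 ] dir [ 0.105 -0.994] angle from -y deg (neg=clockwise) 6.03 offset of axis from line mm 16.5
```

```bash
python3 -m handwheel '[[0,0,-0.004,0.0006,0.02,0,0],[0,0,-0.004,0.0006,0.02,0,0]]'
python3 -m handwheel '[[0,0,-0.004,0.0006,0.02,0,0],[0,0,-0.004,0.0006,0.02,0,0]]'
```

```text
clock: 16.35
position: [0.5927, -0.0971, 0.045]
ee_rot: [1.255, 1.179, -1.254]
force: [4.7, -1.5, -0.6]
width: 0.004
clock: 16.55
position: [0.5863, -0.0977, 0.0456]
ee_rot: [1.285, 1.156, -1.281]
force: [7.9, -2.0, 0.1]
width: 0.005
```

```bash
python3 -m handwheel '[[0,0,-0.003,0.0005,0.015,0,0],[0,0,-0.003,0.0005,0.015,0,0]]'
```

```text
clock: 16.75
position: [0.5804, -0.0982, 0.0457]
ee_rot: [1.307, 1.141, -1.302]
force: [8.5, -2.8, -0.3]
width: 0.003
```

Force has risen to 8 N and stays there, so the handle is breaking over. It began at about x = 0.591, roughly 0.07 rad so far. A little further, then I'll measure.

```bash
python3 -m handwheel '[[0,0,-0.003,0.0005,0.019,0,0],[0,0,-0.003,0.0005,0.019,0,0],[0,0,-0.003,0.0005,0.019,0,0]]'
python3 - <<'E'
from h import *
P=handle("wrist","pics/w8.png");handle("scene");print(observe()["force"],observe()["position"])
im,p=cv2.imread("pics/w8.png"),P[0]
h=cv2.cvtColor(im,cv2.COLOR_BGR2HSV)
# red, both edges per row at z>0.095 -> ridge
m=((h[...,0]<4)|(h[...,0]>176))&(h[...,1]>170)&(p[...,2]>.107);r=p[m];f=np.polyfit(r[:,1],r[:,0],1);print("ridge red dx/dy",f, np.degrees(np.arctan(-f[0])))
# bare shaft: high light points between hinge and grip
m=(h[...,1]<60)&(p[...,2]>.085)&(p[...,2]<.114)&(p[...,1]<.05)&(p[...,1]>-.05)&(abs(p[...,0]-.56)<.06)
r=p[m];print(len(r))
for y in np.arange(-.045,.06,.01):
    k=r[abs(r[:,1]-y)<.005]
    if len(k)>10: print(y.round(3),len(k),((k[:,0].min()+k[:,0].max())/2).round(4),np.median(k[:,0]).round(4),k[:,2].max().round(3))
a=p[(p[...,2]>.105)&(p[...,2]<.115)&(p[...,1]>.06)&(p[...,1]<.14)];print("head",len(a))
E
```

```text
clock: 17.05
position: [0.5713, -0.0986, 0.0457]
ee_rot: [1.349, 1.11, -1.344]
force: [8.2, -2.5, 0.5]
width: 0.001
wrist 2944 centre [ 0.5498 -0.0594  0.1089] dir [-0.03 -1.  ] angle from -y deg (neg=clockwise) -1.71 offset of axis from line mm 16.6
scene 119 centre [ 0.5428 -0.1279  0.1082] dir [-0.163 -0.987] angle from -y deg (neg=clockwise) -9.4 offset of axis from line mm -9.8
[ 7.36283438 -3.05661745  0.16172841] [ 0.5709796  -0.09856405  0.04571721]
ridge red dx/dy [0.06137071 0.55213147] -3.511878113421766
7308
-0.045 657 0.5503 0.5517 0.113
-0.035 935 0.5524 0.5537 0.108
-0.025 974 0.5541 0.5555 0.108
-0.015 1020 0.5557 0.5571 0.108
-0.005 1075 0.5576 0.5588 0.108
0.005 1111 0.5592 0.5606 0.108
0.015 1156 0.561 0.5623 0.108
0.025 380 0.5623 0.5621 0.108
head 0
```

The shaft line misses the axis by about 5.6 mm, which gives a break-over of about 0.12 rad (7°). Travel gives about 0.13 rad. I'll add 3 mm for margin, then ease off slowly.

```bash
python3 -m handwheel '[[0,0,-0.003,0.0005,0.015,0,0],[0,0,0,0,0,0,0],[0,0,0,0,0,0,0]]'
python3 -m handwheel '[[0,0,0.002,-0.0003,-0.01,0,0],[0,0,0.003,-0.0005,-0.018,0,0],[0,0,0.003,-0.0005,-0.018,0,0],[0,0,0.003,-0.0005,-0.018,0,0],[0,0,0.003,-0.0005,-0.018,0,0],[0,0,0.003,-0.0005,-0.018,0,0]]'
python3 -m handwheel '[[0,0,0.003,-0.0005,-0.015,0,0],[0,0,0.003,-0.0005,-0.015,0,0],[0,0,0.003,-0.0005,-0.015,0,0],[0,0,0.003,-0.0005,-0.015,0,0],[0,0,0,0,0,0,0]]'
python3 -m handwheel '[[0,0,0.005,0,0,0,0],[0,0,0.005,0,0,0,0],[0,0,0.01,0,0,0,0],[0,0,0,0,0,0,0],[0,0,0,0,0,0,0]]'
```

```text
clock: 17.45
position: [0.5683, -0.0985, 0.0457]
ee_rot: [1.359, 1.103, -1.354]
force: [7.9, -3.8, 0.7]
width: 0.008
clock: 18.05
position: [0.5857, -0.0978, 0.0457]
ee_rot: [1.286, 1.156, -1.281]
force: [7.8, -0.4, -1.0]
width: 0.003
clock: 18.55
position: [0.5949, -0.0966, 0.0445]
ee_rot: [1.239, 1.191, -1.241]
force: [-0.8, 0.2, -0.1]
width: 0.006
clock: 19.05
position: [0.6158, -0.0978, 0.0448]
ee_rot: [1.24, 1.189, -1.24]
force: [0.5, 0.4, 0.2]
width: 0.009
```

```bash
python3 -m handwheel '[[0,-0.02,0,0,0,0,0],[0,-0.035,0,0,0,0,0],[0,-0.04,0,0,0,0,0],[0,-0.04,0,0,0,0,0],[0,-0.03,0,-0.01,0,0,0],[0,-0.01,0,-0.02,0,0,0],[0,0,0,-0.02,0,0,0],[0,0,0,0,0,0,0],[0,0,0,0,0,0,0]]'
python3 - <<'E'
from h import *
P=handle("wrist","pics/w9.png");print(observe()["force"],observe()["position"])
im,p=cv2.imread("pics/w9.png"),P[0];h=cv2.cvtColor(im,cv2.COLOR_BGR2HSV)
m=(h[...,1]<60)&(p[...,2]>.085)&(p[...,2]<.114)&(p[...,1]<.03)&(p[...,1]>-.05)&(abs(p[...,0]-.56)<.06);r=p[m];L=[]
for y in np.arange(-.04,.02,.01):
    k=r[abs(r[:,1]-y)<.003]
    if len(k)>10: L.append((y,(k[:,0].min()+k[:,0].max())/2))
L=np.array(L);f=np.polyfit(L[:,0],L[:,1],1);print("angle",np.degrees(np.arctan(-f[0])),"x at axis",np.polyval(f,.104),"(axis .5713)")
for n in("scene","side"):
    im,p=cloud(n);h=cv2.cvtColor(im,cv2.COLOR_BGR2HSV)
    m=(h[...,0]>18)&(h[...,0]<36)&(h[...,1]>100)&(np.hypot(p[...,0]-.571,p[...,1]-.166)<.03)&(p[...,2]>.06);q=p[m]
    print(n,m.sum(),"drift zmax",np.percentile(q[:,2],[90,97,100]).round(4) if m.sum() else 0)
    if n=="scene": s=im
w=cv2.imread("pics/w9.png");cv2.imwrite("pics/v9.png",np.hstack([cv2.resize(w,(400,300)),cv2.resize(s[140:290,140:340],(400,300))]))
E
```

```text
clock: 19.95
position: [0.6173, -0.0478, 0.2197]
ee_rot: [1.239, 1.19, -1.24]
force: [0.2, -0.4, -0.4]
width: 0.005
wrist 937 centre [ 0.5674 -0.0696  0.109 ] dir [-0.023 -1.   ] angle from -y deg (neg=clockwise) -1.31 offset of axis from line mm -0.1
[-0.68728901 -1.23671736 -0.34474733] [ 0.61724751 -0.04873026  0.21958931]
angle -1.5751195380714882 x at axis 0.5709324917748175 (axis .5713)
scene 164 drift zmax [0.1308 0.1322 0.1333]
side 18 drift zmax [0.1332 0.1345 0.1352]
```

View pics/v9.png

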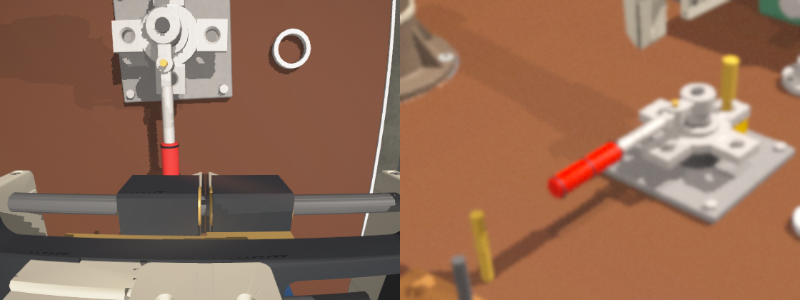

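The wrench is straight again: its line passes 0.4 mm from the axis, at -1.6°, against -10.1° while pushed. That makes the break-over about 8.5–9.6°, short of the 13.8° stop. The drift top is at about 132 mm, so it is still home.

```bash
python3 -c "
from cell import *
print(sign_off())"
```

```text
the job is handed in; nothing more can be done
None
```

The job is done and handed in at about 20 s on the robot's clock. The drift locks the flange, and the wrench was broken over once and left straight.

- **Drift:** I took the 120 mm drift from the block and lowered it through the flange hole until it touched bottom. The wrist read 11.5 N at most, and the lower end was at about 12 mm. I then released it. In the last check its top read 132 mm from the scene camera and 134 mm from the side camera, against 132 mm when fully home.
- **Wrench:** I pushed the handle clockwise with closed fingers. The nut ran on at about 2.5 N and seated, then the handle gave way at about 8 N. From the wrist images the break-over was about 8.5° before the last 3 mm, so 9–10° in all, below the 13.8° end stop. Push travel and the line's offset from the axis gave 7–8°. I then backed off until the force was zero. The handle's line now passes 0.4 mm from the axis, so the wrench is straight.
- **Failed or disagreed:**
  - The visible fingertips end about 30 mm above the reported TCP. Because of this my first push passed just over the handle with no measurable force, and I repeated it lower.
  - The scene and side views of the handle were partly hidden by the gripper and gave unreliable angles, so I used the wrist camera for those.
- **Other things:** I didn't handle anything else. I did not separately re-measure the washers, punch, short drifts, ring and spare flange at the end.

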